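Last crisscross round on a gearbox cover

TASK

The gearbox on the bench is getting the last round of tightening on its square cover: one of the four corner hand screws is already tight, with its bar pointing at the middle of the cover. Work crisscross so that the cover is drawn down flat: first turn the screw diagonally opposite the tight one clockwise until its bar also points at the middle of the cover, and only then turn the remaining two screws tight in the same way.

Things in the scene. Friction and masses are not known exactly. Their poses are not given: they have to be found in the camera images.
- cover: Steel plate 165x165x10 mm on a squat green gearbox fixed to the bench. Origin: middle of its underside, about 70 mm above the bench. z up, x and y along its DIAGONALS; screw axes 90 mm from it: at -x the tight one (cannot turn), at +x its opposite, at +y and -y the others. At first its +x corner stands 4-6 mm open (tilt 0.02-0.03 rad); tightening the +x screw draws it and the screw down flat.
- screw_opposite (a joint): Hand screw at cover +x, 90 mm out. All four alike: (mm) hub 28 across, 10-16 above the cover's origin plane, and centred on it an upright black grip bar 40 long, 12 thick, 16-48 above that plane. Value 0 loose to 1.3 rad tight (hard stop), growing CLOCKWISE from above; stays where left; turns at 0.25 N m. Bar direction counter-clockwise from cover +x: 1.3 - value. Starts at 0-0.3.
- screw_left (a joint): Hand screw at cover +y, 90 mm out; same shape, turning sense and range (0 loose to 1.3 rad tight). Bar direction, counter-clockwise from cover +x seen from above: pi/2 + 1.3 - value, so that a tight bar points at the middle of the cover. Starts at 0 to 0.3.
- screw_right (a joint): Hand screw at cover -y, 90 mm out; same shape, turning sense and range (0 loose to 1.3 rad tight). Bar direction, counter-clockwise from cover +x seen from above: pi/2 + 1.3 - value, so that a tight bar points at the middle of the cover. Starts at 0 to 0.3. A spare screw lying on the bench is not needed.

How it is judged:
On the way, in this order (a step that is already met when the one before it is completed fails the run):
1. the screw diagonally opposite the tight one is tight (within 15 degrees of its stop) while the other two are still loose (value of joint screw_opposite above 1.04 rad and value of joint each of screw_left, screw_right below 0.65 rad), for 0.2 s.
2. the remaining two screws are tight too, within 15 degrees (value of joint each of screw_left, screw_right above 1.04 rad), for 0.2 s.
At the end, for the whole second after the job is handed in: All three screws are within 15 degrees of their stops (joint values above 1.04 rad) and the cover lies flat (tilt under 0.012 rad) (all of step 2 and value of joint screw_opposite above 1.04 rad and angle between cover's own z axis and vertical below 0.012 rad); the robot touches nothing.
It fails at once if one of the two side screws is turned past halfway (0.65 rad) before the opposite screw is tight (value of joint screw_opposite below 1.04 rad and value of joint any of screw_left, screw_right above 0.65 rad).
It also fails if it takes over 56 s, if anything falls off the work surface, if the arm or the gripper's body presses on something with over 40 N, if the wrist force passes 120 N, or if a joint passes its speed limit or range.

ROBOT

A 7-joint arm with a two-finger parallel gripper is mounted at the origin on the work surface. World frame = base frame: x ahead of the robot, y to its left, z up, the work surface at z = 0. Lengths are in m, angles in rad, forces in N, time in s.
With the tool pointing down it reaches from about 0.35 to 0.9 m from the base axis. Payload 8.1 kg.
Tool frame: the origin (TCP) lies midway between the tips of the shut fingers; the grasp point (between the pads) lies 19 mm behind it; z points along the fingers, y is the line along which they close (so a half turn about z gives the same grasp; the last joint's range is limited). The gripper opens to 92 mm and grips with 3 to 60 N. Pads are 19 mm wide; open, the fingers measure 130 mm over their backs; the gripper's body (75 mm by 190 mm) begins 47 mm behind the grasp point.
Start: joints at [1.129, 0.434, 0.025, 1.573, -0.012, 1.134, -0.075], TCP at [0.208, -0.589, 0.227] pointing down, gripper open.
Joint ranges: [-2.62, 2.62], [-0.44, 2.09], [-1.27, 1.32], [0.08, 2.57], [-1.32, 4.46], [0.12, 2], [-2.74, 2.74]. Speed limits (rad/s): [2.22, 2.22, 3.01, 3.01, 3.14, 3.14, 3.14].

INTERFACE

Orientations are given as a rotation vector (axis times angle).
In Python, from cell import arm gives the robot as it stands.
- The arm moves only by the tool move_arm, never from a script. Its argument "motion" is a list of rows, each an object of numbers: "tx", "ty", "tz": the shift along the tool's x, y, z normalised to -1 to 1, where 1 is 1000 mm; "twist": the turn about the tool's z normalised to -1 to 1, where 1 is pi/2 rad. In form: [{"tx": .., "ty": .., "tz": .., "twist": ..}, ...]. A call has 1 to 12 rows; each row shifts and turns the commanded pose from where the row before left it, along the tool's axes as they then stand; what a row does not reach is not made up. A row lasts 1/10 s, in which the tool goes at most 50 mm and 8.59 degrees, less where a joint would pass 70% of its speed; a pose out of reach is approached as far as the arm can. A call with a number of a shift or a turn outside -1 to 1 is refused whole. A call with a gripper value outside its range is refused whole. "gripper" is the gripper's target within -1 to 1 (shut at 1, half-way at 0, fully open at -1), set as the call begins (left out, the last holds). The fingers move at their own pace and stop on an object; "squeeze" is the grip in N (left out, the last holds). Time passes only in rows, so rows that do not move let the fingers close. It gives the time, the measured TCP pose, the force, the opening and the grip force at its end, in the units of the state.
- arm.observe(): the state, without advancing time (a new reading comes with each control period).
- arm.get_image(name): name is "side" or "top" or "wrist"; returns the picture (384x512x3 uint8, red, green, blue); there is no depth.
- arm.calibration(name): a dict with "K" (3x3 intrinsics, pixels), "k1" (the pictures are not rectified: a ray, as slopes to the right and down, at radius r is drawn at 1 + k1 r^2 times it, then the intrinsics apply), "T" (4x4, takes a point from camera to world coordinates). Camera axes: x right, y down, z forward; pixel columns grow to the right and rows downward; lengths in m; the calibration is good to about 2 mm. A picture is of the moment at which its call begins: read the wrist's pose just before it. calibration takes no time and is no camera call; for the wrist camera it gives the pose at the moment of the call.
- arm.sign_off(): hands the job in; it is judged then, once.
Trained networks look in the newest picture that a camera, given by its name, has taken for a name from the list of things; names that differ only in an ending like _2 or _b are one class to them, and where a whole thing is asked for, a point or a joint stands for the part that bears it (a point fixed in the world has none). Each returns a list of dicts, best first, with "conf" (0 to 1); they miss things now and then, are a little off and sometimes report something else, mostly with a low value. They report only what shows in the picture. A call takes as long as a camera call.
- arm.look_for(camera, query): "point" ([column, row] as shares, 0 to 1, of the picture: columns of its width, rows of its height, amid what is visible of it).
- arm.regions_of(camera, query): "region" (384x512 bool, what is visible of it) and "point" ([column, row] as shares, 0 to 1, of the picture: columns of its width, rows of its height, amid what is visible of it).
- arm.place_of(camera, query): "point" ([column, row] as shares, 0 to 1, of the picture: columns of its width, rows of its height: a listed point, or the origin of a listed thing).
The state is a dict: "clock": time; "joints": joint angles; "dq": joint speeds; "joint_efforts": joint torques, N m; "position": TCP position; "ee_rot": TCP orientation; "force": force on the tool from outside, world axes, zero at the start; "ft_torque": the same for the moment, N m; "width": opening from 0.0 (shut) to 1.0 (fully open); "gripper_force": force on a finger pad.
Only numpy, scipy, OpenCV 4.12 (cv2) and the standard library are available. Lean on these libraries where they do the work, as an engineer would, in place of code of your own. Each camera call takes 0.05 s, during which the arm holds its last target. There are 200 camera calls.

## Working session

There is one attempt and no reset: what is moved stays moved. The work goes in short steps, Python scripts to look and compute and a tool call to move; the robot and the scene stay as the last step left them, time stands still between calls to the robot, and variables do not carry over. Pictures are saved under pics/ and viewed, at most 10 in all, crops included, and the job is handed in when it is done.

Besides the shell and the picture viewer there is one more tool, called as name(argument=value, ...) on one line, values as JSON. move_arm: Moves the arm, as the interface text tells. Scaled input: -1 to 1 covers 1000 mm each way for a shift and pi/2 rad each way for a turn. Its arguments: {"type":"object","properties":{"motion":{"type":"array","items":{"type":"object","properties":{"tx":{"type":"number"},"ty":{"type":"number"},"tz":{"type":"number"},"twist":{"type":"number"}}}},"gripper":{"type":"number"},"squeeze":{"type":"number"}},"required":["motion"]}

```bash
mkdir -p pics; ls; cat > h.py <<'E'
import numpy as np, cv2
from cell import arm
from scipy.spatial.transform import Rotation as R
def ray(cam,uv,c=None):
    c=c or arm.calibration(cam); K=np.array(c["K"]); T=np.array(c["T"])
    d=np.array([(uv[0]-K[0,2])/K[0,0],(uv[1]-K[1,2])/K[1,1]]); s=d.copy()
    for _ in range(20): s=d/(1+c["k1"]*(s@s))
    return T[:3,3],T[:3,:3]@np.r_[s,1]
def onz(cam,uv,z,c=None):
    o,d=ray(cam,uv,c); return o+d*(z-o[2])/d[2]
def proj(cam,P,c=None):
    c=c or arm.calibration(cam); K=np.array(c["K"]); T=np.linalg.inv(np.array(c["T"]))
    p=T[:3,:3]@np.array(P)+T[:3,3]; s=p[:2]/p[2]; s=s*(1+c["k1"]*(s@s))
    return np.array([K[0,0]*s[0]+K[0,2],K[1,1]*s[1]+K[1,2]])
def snap(cam,name):
    im=arm.get_image(cam); cv2.imwrite(f"pics/{name}.png",im[:,:,::-1]); return im
E
python3 - <<'E'
from h import *
s=arm.observe(); print({k:np.round(v,3) for k,v in s.items()})
ims=[snap(c,c+"0") for c in("top","side")]
for c in("top","side"):
    k=arm.calibration(c); print(c,np.round(k["K"],1).tolist(),k["k1"],np.round(k["T"],3).tolist())
for q in("cover","screw_opposite","screw_left","screw_right"):
    for r in arm.place_of("top",q)[:5]:
        uv=np.array(r["point"])*[512,384]; print(q,round(r["conf"],2),uv.round(1),onz("top",uv,0.07 if q=="cover" else .1).round(3))
E
```

```text
pics
{'clock': np.float64(0.0), 'joints': array([ 1.129,  0.435,  0.025,  1.574, -0.012,  1.134, -0.075]), 'dq': array([-0.002, -0.   , -0.001, -0.001,  0.   , -0.002,  0.   ]), 'joint_efforts': array([-2.0000e-03, -6.6786e+01,  9.8400e-01, -3.1446e+01, -6.1000e-02,
        4.3000e-02,  0.0000e+00]), 'position': array([ 0.208, -0.589,  0.226]), 'ee_rot': array([-3.095e+00, -5.290e-01,  1.000e-03]), 'force': array([-0.641,  0.05 ,  0.332]), 'ft_torque': array([-0.005, -0.073,  0.007]), 'gripper_force': np.float64(0.0), 'width': np.float64(0.997)}
top [[406.0, 0.0, 251.5], [0.0, 406.0, 189.9], [0.0, 0.0, 1.0]] -0.08536269026105396 [[0.201, -0.96, 0.196, 0.435], [-0.98, -0.196, 0.04, 0.019], [-0.0, -0.2, -0.98, 0.767], [0.0, 0.0, 0.0, 1.0]]
side [[388.7, 0.0, 250.1], [0.0, 388.7, 189.7], [0.0, 0.0, 1.0]] -0.06573093964683388 [[0.939, -0.21, 0.273, 0.379], [-0.344, -0.594, 0.727, -0.457], [0.01, -0.776, -0.63, 0.514], [0.0, 0.0, 0.0, 1.0]]Traceback (most recent call last):
  File "<stdin>", line 7, in <module>
ValueError: it knows: cover
```

```bash
python3 - <<'E'
from h import *
for c in ("top","side"):
  for f in (arm.place_of,arm.look_for,arm.regions_of):
    for q in("cover","screw_opposite","screw_left","screw_right"):
      try:
        for r in f(c,q)[:5]:
          uv=np.array(r["point"])*[512,384]; print(c,f.__name__,q,round(r["conf"],2),uv.round(1),onz(c,uv,0.07 if q=="cover" else .1).round(3))
      except ValueError as e: print(c,f.__name__,q,e)
a=cv2.imread("pics/top0.png")
cv2.imwrite("pics/top0c.png",cv2.resize(a,(800,600),interpolation=cv2.INTER_CUBIC))
E
```

```text
top call screw_opposite it knows: cover
top call screw_left it knows: cover
top call screw_right it knows: cover
top call cover 0.75 [248.9 177.1] [0.596 0.056 0.07 ]
top call screw_left 0.74 [237.8 222.6] [0.51  0.057 0.1  ]
top call screw_right 0.52 [259.5 123.2] [0.687 0.056 0.1  ]
top call cover 0.81 [248.4 173.6] [0.602 0.058 0.07 ]
top call screw_opposite 0.81 [199.5 161.1] [0.6   0.143 0.1  ]
top call screw_left 0.52 [236.6 222.3] [0.51  0.059 0.1  ]
top call screw_right 0.74 [259.3 122.6] [0.688 0.057 0.1  ]
side call cover 0.95 [266.3 186.2] [0.603 0.055 0.07 ]
side call screw_opposite it knows: cover
side call screw_left it knows: cover
side call screw_right it knows: cover
side call cover 0.7 [267.2 186.1] [0.605 0.055 0.07 ]
side call cover 0.21 [221.6 187.9] [0.525 0.077 0.07 ]
side call screw_opposite 0.75 [250.4 144.9] [0.608 0.152 0.1  ]
side call screw_left 0.84 [218.4 184.3] [0.513 0.053 0.1  ]
side call screw_right 0.67 [311.9 164.9] [0.691 0.051 0.1  ]
side call cover 0.83 [264.1 183.8] [0.602 0.063 0.07 ]
side call cover 0.59 [223.6 186. ] [0.53  0.081 0.07 ]
side call screw_opposite 0.74 [248.9 144.6] [0.605 0.154 0.1  ]
side call screw_left 0.85 [220.7 185.3] [0.516 0.049 0.1  ]
side call screw_right 0.68 [310.8 167.6] [0.685 0.044 0.1  ]
```

View pics/top0c.png

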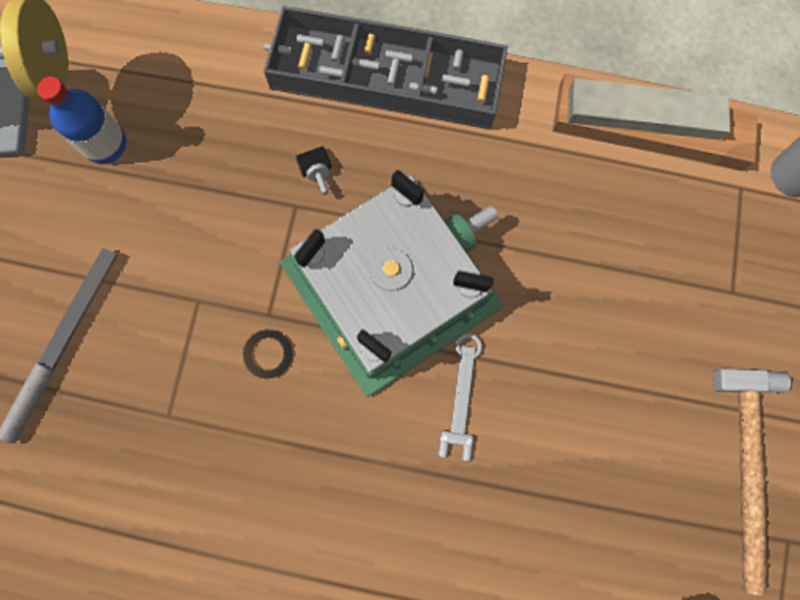

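The top view shows the cover's middle at about (390,268). The tight screw is at (473,281), with its bar pointing at the middle. Its opposite is at (310,248), and the side screws are at (407,187) and (374,346). So cover +x is roughly world +y. The spare screw lies at (315,165). Next I'll fit each bar to its dark silhouette in both views.

```bash
cat > fit.py <<'E'
from h import *
from scipy.optimize import minimize
def mask(im):
    return (im.max(2)<62).astype(np.uint8)
def hull(cam,c,x,y,th,z0):
    P=[proj(cam,[x+a*np.cos(th)-b*np.sin(th),y+a*np.sin(th)+b*np.cos(th),z0+h],c) for a in(-.02,.02) for b in(-.006,.006) for h in(.016,.048)]
    return cv2.convexHull(np.array(P,np.float32))[:,0]
S=4
def fitbar(ims,x,y,z0,ths):
    """ims: {cam:(mask,calib)}; returns best (score,x,y,th)"""
    win={}
    for cam,(m,c) in ims.items():
        u,v=proj(cam,[x,y,z0+.032],c).round().astype(int); w=34
        u0,v0=max(u-w,0),max(v-w,0)
        p=m[v0:v+w,u0:u+w]; n,l,st,ce=cv2.connectedComponentsWithStats(p)
        k=1+np.argmin([np.hypot(*(ce[i]-[w,w]))+(200 if st[i,4]<60 else 0) for i in range(1,n)])
        win[cam]=(cv2.resize((l==k).astype(np.float32),None,fx=S,fy=S,interpolation=cv2.INTER_LINEAR)>.5,u0,v0,c)
    def cost(q):
        t=0
        for cam,(p,u0,v0,c) in win.items():
            h=(hull(cam,c,q[0],q[1],q[2],z0)-[u0,v0]+.5)*S
            r=np.zeros(p.shape,np.uint8); cv2.fillConvexPoly(r,np.round(h*16).astype(np.int32),1,shift=4); r=r>0
            t+=1-(r&p).sum()/max((r|p).sum(),1)
        return t/len(win)
    best=None
    for th in ths:
        r=minimize(cost,[x,y,th],method="Nelder-Mead",options=dict(initial_simplex=[[x,y,th],[x+.006,y,th],[x,y+.006,th],[x,y,th+.15]],xatol=1e-4,fatol=1e-4))
        if best is None or r.fun<best[0]: best=(r.fun,*r.x)
    return best
E
python3 - <<'E'
from fit import *
ims={c:(mask(arm.get_image(c)),arm.calibration(c)) for c in("top","side")}
g={"opp":(.602,.147,.075),"left":(.513,.055,.0725),"right":(.687,.052,.0725),"tight":(.6,-.03,.07)}
for sub in(("top","side"),("top",),("side",)):
  res={}
  for n,(x,y,z) in g.items():
    b=fitbar({k:ims[k] for k in sub},x,y,z,np.arange(0,3.1,.39)); res[n]=b
  print(sub)
  ax=np.subtract(res["opp"][1:3],res["tight"][1:3]); yaw=np.arctan2(ax[1],ax[0])
  ay=np.subtract(res["left"][1:3],res["right"][1:3]); print("yaw",yaw,np.arctan2(ay[1],ay[0])-np.pi/2,"d",np.hypot(*ax),np.hypot(*ay))
  for n,b in res.items():
    off=yaw+1.3+(0 if n=="opp" else np.pi/2)
    print(n,np.round(b,4),"val",round((off-b[3])%np.pi,3))
E
```

```text
('top', 'side')
yaw 1.5758963495845058 1.5705289248394743 d 0.17860118052115817 0.1789937436622002
opp [ 0.2258  0.6018  0.1432 -0.3889] val 0.123
left [0.2146 0.5131 0.0539 1.1508] val 0.154
right [0.3208 0.6921 0.0539 1.041 ] val 0.264
tight [ 0.2315  0.6027 -0.0354  1.4526] val 2.994
('top',)
yaw 1.574573239083799 -4.707748171595321 d 0.17931642470559728 0.180206176029905
opp [0.2644 0.601  0.145  2.8275] val 0.047
left [0.2127 0.5124 0.0549 1.0837] val 0.22
right [0.228  0.6926 0.0557 0.9554] val 0.348
tight [ 0.2602  0.6017 -0.0343  1.6422] val 2.803
('side',)
yaw 1.563414660134495 -4.70159503776658 d 0.18147601022972842 0.1784979416378128
opp [0.1742 0.6029 0.1429 2.8043] val 0.059
left [0.1716 0.5128 0.0524 1.1741] val 0.118
right [0.3977 0.6913 0.0543 1.0862] val 0.206
tight [ 0.1884  0.6016 -0.0386  1.4353] val 2.999
```

```bash
cat > go.py <<'E'
import sys
from h import *
def go(x,y,z,psi):
    s=arm.observe(); M=R.from_rotvec(s["ee_rot"]).as_matrix(); p=np.array(s["position"])
    d=M.T@(np.array([x,y,z])-p); h=np.arctan2(M[1,0],M[0,0]); t=(h-psi+np.pi)%(2*np.pi)-np.pi
    print("t",round(s["clock"],2),"pos",p.round(4),"head",round(h,3),"tilt",np.degrees(np.arccos(-M[2,2])).round(2),"j7",round(s["joints"][6],3))
    print("d units",d.round(4),"twist units",round(t/(np.pi/2),3),"F",np.round(s["force"],1),"w",round(s["width"],3))
if __name__=="__main__": go(*map(float,sys.argv[1:5]))
E
python3 go.py .602 .1435 .227 2.79
```

```text
t 1.15 pos [ 0.2077 -0.5895  0.2267] head 0.339 tilt 0.01 j7 -0.075
d units [ 6.154e-01 -5.604e-01 -3.000e-04] twist units -1.561 F [0.1 0.7 0.8] w 1.002
```

move_arm(motion=[{"tx": 0.034,"ty": -0.031},{"tx": 0.034,"ty": -0.031},{"tx": 0.034,"ty": -0.031},{"tx": 0.034,"ty": -0.031},{"tx": 0.034,"ty": -0.031},{"tx": 0.034,"ty": -0.031},{"tx": 0.034,"ty": -0.031},{"tx": 0.034,"ty": -0.031},{"tx": 0.034,"ty": -0.031},{"tx": 0.034,"ty": -0.031},{"tx": 0.034,"ty": -0.031},{"tx": 0.034,"ty": -0.031}], gripper=-0.2)

```text
invalid input
```

```bash
python3 go.py .602 .1435 .227 2.79
```

```text
t 1.15 pos [ 0.2077 -0.5895  0.2267] head 0.339 tilt 0.01 j7 -0.075
d units [ 6.154e-01 -5.604e-01 -3.000e-04] twist units -1.561 F [0.1 0.7 0.8] w 1.002
```

move_arm(motion=[{"tx": 0.034,"ty": -0.031,"tz": 0,"twist": 0},{"tx": 0.034,"ty": -0.031,"tz": 0,"twist": 0},{"tx": 0.034,"ty": -0.031,"tz": 0,"twist": 0},{"tx": 0.034,"ty": -0.031,"tz": 0,"twist": 0},{"tx": 0.034,"ty": -0.031,"tz": 0,"twist": 0},{"tx": 0.034,"ty": -0.031,"tz": 0,"twist": 0},{"tx": 0.034,"ty": -0.031,"tz": 0,"twist": 0},{"tx": 0.034,"ty": -0.031,"tz": 0,"twist": 0},{"tx": 0.034,"ty": -0.031,"tz": 0,"twist": 0},{"tx": 0.034,"ty": -0.031,"tz": 0,"twist": 0},{"tx": 0.034,"ty": -0.031,"tz": 0,"twist": 0},{"tx": 0.034,"ty": -0.031,"tz": 0,"twist": 0}], gripper=-0.2)

```text
clock: 2.35
position: [0.4696, -0.1014, 0.2271]
ee_rot: [3.096, 0.529, 0.001]
force: [1.4, -1.5, 0.7]
width: 0.599
gripper_force: 0.0
```

```bash
python3 go.py .602 .1435 .227 2.79
```

```text
t 2.35 pos [ 0.4696 -0.1014  0.2271] head 0.338 tilt 0.05 j7 -1.207
d units [ 2.062e-01 -1.871e-01  1.000e-04] twist units -1.561 F [ 1.4 -1.5  0.7] w 0.599
```

move_arm(motion=[{"tx": 0.034,"ty": -0.031,"tz": 0,"twist": 0},{"tx": 0.034,"ty": -0.031,"tz": 0,"twist": 0},{"tx": 0.034,"ty": -0.031,"tz": 0,"twist": 0},{"tx": 0.034,"ty": -0.031,"tz": 0,"twist": 0},{"tx": 0.034,"ty": -0.031,"tz": 0,"twist": 0},{"tx": 0.034,"ty": -0.031,"tz": 0,"twist": 0},{"tx": 0,"ty": 0,"tz": 0,"twist": -0.09},{"tx": 0,"ty": 0,"tz": 0,"twist": -0.09},{"tx": 0,"ty": 0,"tz": 0,"twist": -0.09},{"tx": 0,"ty": 0,"tz": 0,"twist": -0.09},{"tx": 0,"ty": 0,"tz": 0,"twist": -0.09},{"tx": 0,"ty": 0,"tz": 0,"twist": -0.09}])

```text
clock: 3.55
position: [0.5996, 0.1401, 0.2267]
ee_rot: [2.599, 1.764, -0.0]
force: [0.5, -0.8, -0.1]
width: 0.6
gripper_force: 0.0
```

move_arm(motion=[{"tx": 0,"ty": 0,"tz": 0,"twist": -0.09},{"tx": 0,"ty": 0,"tz": 0,"twist": -0.09},{"tx": 0,"ty": 0,"tz": 0,"twist": -0.09},{"tx": 0,"ty": 0,"tz": 0,"twist": -0.09},{"tx": 0,"ty": 0,"tz": 0,"twist": -0.09},{"tx": 0,"ty": 0,"tz": 0,"twist": -0.09},{"tx": 0,"ty": 0,"tz": 0,"twist": -0.09},{"tx": 0,"ty": 0,"tz": 0,"twist": -0.09},{"tx": 0,"ty": 0,"tz": 0,"twist": -0.09},{"tx": 0,"ty": 0,"tz": 0,"twist": -0.09},{"tx": 0,"ty": 0,"tz": 0,"twist": -0.09},{"tx": 0,"ty": 0,"tz": 0,"twist": 0}])

```text
clock: 4.75
position: [0.5996, 0.1398, 0.2265]
ee_rot: [-0.621, -3.079, 0.0]
force: [0.2, -0.5, -0.1]
width: 0.601
gripper_force: 0.0
```

```bash
python3 go.py .602 .1435 .227 2.79; python3 - <<'E'
from fit import *
c=arm.calibration("wrist"); im=snap("wrist","w1"); print(np.round(c["T"],3).tolist())
m={"wrist":(mask(im),c)}
for n,(x,y,z) in {"opp":(.602,.1435,.075)}.items():
    print(proj("wrist",[x,y,z+.032],c),fitbar(m,x,y,z,[2.4,2.8,3.2]))
for n,p in {"tight":(.602,-.036,.1),"left":(.513,.054,.1),"right":(.692,.054,.1)}.items(): print(n,proj("wrist",p,c))
E
```

```text
t 4.75 pos [0.5996 0.1398 0.2265] head 2.744 tilt 0.03 j7 0.454
d units [-0.0008  0.0043 -0.0006] twist units -0.029 F [ 0.2 -0.5 -0.1] w 0.601
[[0.387, 0.894, 0.225, 0.539], [0.922, -0.375, -0.095, 0.165], [-0.0, 0.244, -0.97, 0.384], [0.0, 0.0, 0.0, 1.0]]
[256.14671317 186.21904173] (np.float64(0.3820467896526847), np.float64(0.6028627766671246), np.float64(0.1455110745536548), np.float64(2.7559082227491145))
tight [101.49088257 247.67418251]
left [136.12809369 137.17130238]
right [212.87946457 287.40366414]
```

View pics/w1.png

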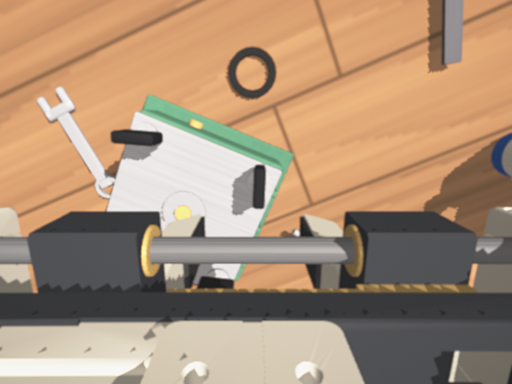

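The wrist view shows the opposite bar upright at (259,187), about where I predicted (256,186). It is nearly in line with the tool's x axis, so I'll correct by about 5 mm and descend.

move_arm(motion=[{"tx": -0.001,"ty": 0.005,"tz": 0.03,"twist": -0.015},{"tx": 0,"ty": 0,"tz": 0.03,"twist": 0},{"tx": 0,"ty": 0,"tz": 0.03,"twist": 0},{"tx": 0,"ty": 0,"tz": 0.02,"twist": 0},{"tx": 0,"ty": 0,"tz": 0.02,"twist": 0},{"tx": 0,"ty": 0,"tz": 0,"twist": 0}])

```text
clock: 5.4
position: [0.6009, 0.1433, 0.0941]
ee_rot: [-0.592, -3.082, 0.004]
force: [-0.4, -0.3, -0.0]
width: 0.599
gripper_force: 0.0
```

move_arm(motion=[{"tx": 0,"ty": 0,"tz": 0,"twist": 0},{"tx": 0,"ty": 0,"tz": 0,"twist": 0},{"tx": 0,"ty": 0,"tz": 0,"twist": 0},{"tx": 0,"ty": 0,"tz": 0,"twist": 0},{"tx": 0,"ty": 0,"tz": 0,"twist": 0},{"tx": 0,"ty": 0,"tz": 0,"twist": 0},{"tx": 0,"ty": 0,"tz": 0,"twist": 0}], gripper=1, squeeze=30)

```text
clock: 6.1
position: [0.6031, 0.1458, 0.0972]
ee_rot: [0.587, 3.085, 0.004]
force: [3.7, 4.4, -2.0]
width: 0.128
gripper_force: 29.5
```

```bash
python3 go.py .6025 .1445 .092 1.57
```

```text
t 6.1 pos [0.6031 0.1458 0.0972] head 2.766 tilt 0.18 j7 0.368
d units [ 0.0001 -0.0015  0.0052] twist units 0.761 F [ 3.7  4.4 -2. ] w 0.128
```

move_arm(motion=[{"tx": -0.001,"ty": 0.003,"tz": 0,"twist": 0},{"tx": 0,"ty": 0,"tz": 0,"twist": 0},{"tx": 0,"ty": 0,"tz": 0.0005,"twist": 0.09},{"tx": 0,"ty": 0,"tz": 0.0005,"twist": 0.09},{"tx": 0,"ty": 0,"tz": 0.0005,"twist": 0.09},{"tx": 0,"ty": 0,"tz": 0.0005,"twist": 0.09},{"tx": 0,"ty": 0,"tz": 0.0005,"twist": 0.09},{"tx": 0,"ty": 0,"tz": 0.0005,"twist": 0.09},{"tx": 0,"ty": 0,"tz": 0,"twist": 0.09},{"tx": 0,"ty": 0,"tz": 0,"twist": 0.09},{"tx": 0,"ty": 0,"tz": 0,"twist": 0.05},{"tx": 0,"ty": 0,"tz": 0,"twist": 0}], squeeze=50)

```text
clock: 7.3
position: [0.6037, 0.1468, 0.0927]
ee_rot: [-2.237, -2.205, 0.002]
force: [2.8, 3.2, -11.1]
width: 0.126
gripper_force: 50.1
```

```bash
python3 go.py .6025 .1445 .092 1.57; python3 -c "
from h import *
print(arm.observe()['ft_torque'])"
```

```text
t 7.3 pos [0.6037 0.1468 0.0927] head 1.556 tilt 0.1 j7 -0.67
d units [-0.0024 -0.0012  0.0007] twist units -0.009 F [  2.8   3.2 -11.1] w 0.126
[ 0.38166401 -0.69321496  0.4261609 ]
```

move_arm(motion=[{"tx": 0,"ty": 0,"tz": 0,"twist": 0},{"tx": 0,"ty": 0,"tz": 0,"twist": 0},{"tx": 0,"ty": 0,"tz": 0,"twist": 0},{"tx": 0,"ty": 0,"tz": 0,"twist": 0},{"tx": 0,"ty": 0,"tz": 0,"twist": 0},{"tx": 0,"ty": 0,"tz": -0.02,"twist": 0},{"tx": 0,"ty": 0,"tz": -0.03,"twist": 0},{"tx": 0,"ty": 0,"tz": -0.03,"twist": 0},{"tx": 0,"ty": 0,"tz": -0.03,"twist": 0},{"tx": 0,"ty": 0,"tz": 0,"twist": 0}], gripper=-0.2)

```text
clock: 8.3
position: [0.6064, 0.148, 0.2083]
ee_rot: [2.235, 2.203, 0.01]
force: [1.5, 0.1, 0.6]
width: 0.599
gripper_force: 0.0
```

```bash
python3 go.py .513 .054 .2 1.13; python3 - <<'E'
from fit import *
c=arm.calibration("wrist"); im=snap("wrist","w2")
m={"wrist":(mask(im),c),"side":(mask(snap("side","s2")),arm.calibration("side"))}
for n,(x,y,z) in {"opp":(.603,.145,.07),"left":(.513,.054,.07),"right":(.692,.054,.07)}.items():
  for k in m: print(n,k,np.round(proj(k,[x,y,z+.032],m[k][1])),np.round(fitbar({k:m[k]},x,y,z,[.8,1.2,1.6]),3))
cv2.imwrite("pics/s2c.png",np.hstack([cv2.resize(cv2.imread("pics/s2.png")[100:260,150:380],(400,278)),cv2.resize(cv2.imread("pics/w2.png"),(400,278))]))
E
```

```text
t 8.3 pos [0.6064 0.148  0.2083] head 1.556 tilt 0.4 j7 -0.601
d units [-0.0954 -0.0921  0.0075] twist units 0.271 F [1.5 0.1 0.6] w 0.599
opp wrist [248. 192.] [0.359 0.603 0.149 1.547]
opp side [249. 146.] [0.204 0.602 0.141 1.442]
left wrist [161. 279.] [0.577 0.504 0.053 1.572]
left side [218. 183.] [0.181 0.513 0.054 1.171]
right wrist [336. 276.] [ 0.671  0.718  0.047 -0.319]
right side [312. 163.] [0.389 0.69  0.053 1.081]
```

View pics/s2c.png

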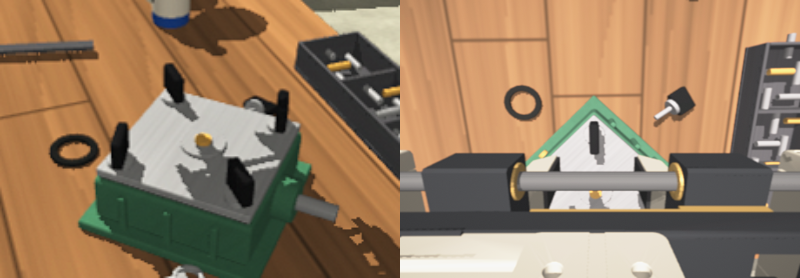

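The side view shows the opposite bar pointing at the middle and the cover flat. The two side bars are unchanged. Next is the left screw.

move_arm(motion=[{"tx": -0.032,"ty": -0.031,"tz": 0,"twist": 0},{"tx": -0.032,"ty": -0.031,"tz": 0,"twist": 0},{"tx": -0.032,"ty": -0.031,"tz": 0,"twist": 0},{"tx": 0,"ty": 0,"tz": 0,"twist": 0.086},{"tx": 0,"ty": 0,"tz": 0,"twist": 0.086},{"tx": 0,"ty": 0,"tz": 0,"twist": 0.086},{"tx": 0,"ty": 0,"tz": 0,"twist": 0},{"tx": 0,"ty": 0,"tz": 0,"twist": 0}])

```text
clock: 9.2
position: [0.5095, 0.0521, 0.2029]
ee_rot: [-2.632, -1.715, 0.002]
force: [-0.6, -0.2, -0.7]
width: 0.601
gripper_force: 0.0
```

```bash
python3 go.py .513 .054 .09 1.15; python3 - <<'E'
from fit import *
c=arm.calibration("wrist"); im=snap("wrist","w3")
m={"wrist":(mask(im),c)}
print(proj("wrist",[.513,.054,.102],c),fitbar(m,.513,.054,.07,[.8,1.1,1.4]))
E
```

```text
t 9.2 pos [0.5095 0.0521 0.2029] head 1.155 tilt 0.09 j7 -0.816
d units [0.0033 0.0026 0.1129] twist units 0.003 F [-0.6 -0.2 -0.7] w 0.601
[255.0413598  186.31144708] (np.float64(0.34788052226793065), np.float64(0.5138190805715909), np.float64(0.05790103462140558), np.float64(1.151708686687909))
```

View pics/w3.png

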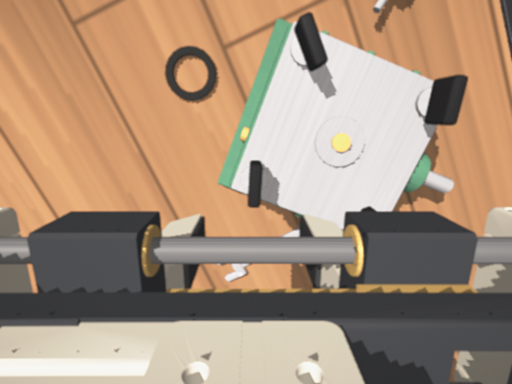

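The left bar is at (255,184), aligned with the tool, so I'll descend and grip.

move_arm(motion=[{"tx": 0.004,"ty": 0.002,"tz": 0.03,"twist": 0},{"tx": 0,"ty": 0,"tz": 0.03,"twist": 0},{"tx": 0,"ty": 0,"tz": 0.03,"twist": 0},{"tx": 0,"ty": 0,"tz": 0.022,"twist": 0},{"tx": 0,"ty": 0,"tz": 0,"twist": 0},{"tx": 0,"ty": 0,"tz": 0,"twist": 0}])

```text
clock: 9.85
position: [0.5134, 0.0552, 0.0918]
ee_rot: [-2.634, -1.712, 0.001]
force: [-0.1, -0.5, 0.5]
width: 0.601
gripper_force: 0.0
```

move_arm(motion=[{"tx": 0,"ty": 0,"tz": 0,"twist": 0},{"tx": 0,"ty": 0,"tz": 0,"twist": 0},{"tx": 0,"ty": 0,"tz": 0,"twist": 0},{"tx": 0,"ty": 0,"tz": 0,"twist": 0},{"tx": 0,"ty": 0,"tz": 0,"twist": 0},{"tx": 0,"ty": 0,"tz": 0,"twist": 0},{"tx": 0,"ty": 0,"tz": 0,"twist": 0}], gripper=1, squeeze=50)

```text
clock: 10.55
position: [0.5133, 0.0551, 0.0918]
ee_rot: [-2.636, -1.709, 0.0]
force: [-1.5, 0.2, 3.1]
width: 0.129
gripper_force: 49.5
```

```bash
python3 go.py .513 .054 .09 0
```

```text
t 10.55 pos [0.5133 0.0551 0.0918] head 1.151 tilt 0.01 j7 -0.925
d units [-0.0011  0.0001  0.0018] twist units 0.733 F [-1.5  0.2  3.1] w 0.129
```

Gripped: the width of 0.129 is about 12 mm. Now I'll turn it to the stop.

move_arm(motion=[{"tx": 0,"ty": 0,"tz": 0,"twist": 0.09},{"tx": 0,"ty": 0,"tz": 0,"twist": 0.09},{"tx": 0,"ty": 0,"tz": 0,"twist": 0.09},{"tx": 0,"ty": 0,"tz": 0,"twist": 0.09},{"tx": 0,"ty": 0,"tz": 0,"twist": 0.09},{"tx": 0,"ty": 0,"tz": 0,"twist": 0.09},{"tx": 0,"ty": 0,"tz": 0,"twist": 0.09},{"tx": 0,"ty": 0,"tz": 0,"twist": 0.09},{"tx": 0,"ty": 0,"tz": 0,"twist": 0.03},{"tx": 0,"ty": 0,"tz": 0,"twist": 0}])

```text
clock: 11.55
position: [0.5126, 0.0564, 0.0919]
ee_rot: [-3.141, 0.041, 0.002]
force: [-4.1, 2.4, 5.0]
width: 0.128
gripper_force: 50.5
```

move_arm(motion=[{"tx": 0,"ty": 0,"tz": 0,"twist": 0},{"tx": 0,"ty": 0,"tz": 0,"twist": 0},{"tx": 0,"ty": 0,"tz": 0,"twist": 0},{"tx": 0,"ty": 0,"tz": 0,"twist": 0},{"tx": 0,"ty": 0,"tz": 0,"twist": 0},{"tx": 0,"ty": 0,"tz": -0.02,"twist": 0},{"tx": 0,"ty": 0,"tz": -0.03,"twist": 0},{"tx": 0,"ty": 0,"tz": -0.03,"twist": 0},{"tx": 0,"ty": 0,"tz": -0.03,"twist": 0},{"tx": 0,"ty": 0,"tz": 0,"twist": 0}], gripper=-0.2)

```text
clock: 12.55
position: [0.5158, 0.0554, 0.2056]
ee_rot: [-3.14, 0.043, -0.011]
force: [1.3, -0.1, -0.8]
width: 0.601
gripper_force: 0.0
```

```bash
python3 go.py .6915 .0545 .2 1.05
```

```text
t 12.55 pos [0.5158 0.0554 0.2056] head -0.028 tilt 0.39 j7 -1.878
d units [ 0.1756 -0.0039  0.0068] twist units -0.686 F [ 1.3 -0.1 -0.8] w 0.601
```

move_arm(motion=[{"tx": 0.044,"ty": -0.001,"tz": 0,"twist": 0},{"tx": 0.044,"ty": -0.001,"tz": 0,"twist": 0},{"tx": 0.044,"ty": -0.001,"tz": 0,"twist": 0},{"tx": 0.044,"ty": -0.001,"tz": 0,"twist": 0},{"tx": 0,"ty": 0,"tz": 0,"twist": -0.086},{"tx": 0,"ty": 0,"tz": 0,"twist": -0.086},{"tx": 0,"ty": 0,"tz": 0,"twist": -0.086},{"tx": 0,"ty": 0,"tz": 0,"twist": -0.086},{"tx": 0,"ty": 0,"tz": 0,"twist": -0.086},{"tx": 0,"ty": 0,"tz": 0,"twist": -0.086},{"tx": 0,"ty": 0,"tz": 0,"twist": -0.086},{"tx": 0,"ty": 0,"tz": 0,"twist": -0.084}])

```text
clock: 13.75
position: [0.6892, 0.054, 0.2007]
ee_rot: [-2.714, -1.582, 0.002]
force: [-0.7, -1.0, -0.9]
width: 0.6
gripper_force: 0.0
```

move_arm(motion=[{"tx": 0,"ty": 0,"tz": 0,"twist": 0},{"tx": 0,"ty": 0,"tz": 0,"twist": 0}])

```text
clock: 13.95
position: [0.6893, 0.054, 0.201]
ee_rot: [-2.721, -1.569, 0.001]
force: [0.4, -0.2, -0.3]
width: 0.595
gripper_force: 0.0
```

```bash
python3 go.py .6915 .0545 .09 1.05; python3 - <<'E'
from fit import *
c=arm.calibration("wrist"); im=snap("wrist","w4")
m={"wrist":(mask(im),c)}
print(proj("wrist",[.6915,.0545,.102],c),fitbar(m,.6915,.0545,.07,[.8,1.1,1.4]))
E
```

```text
t 13.95 pos [0.6893 0.054  0.201 ] head 1.046 tilt 0.05 j7 -0.869
d units [0.0016 0.0017 0.111 ] twist units -0.002 F [ 0.4 -0.2 -0.3] w 0.595
[254.14772523 188.54703436] (np.float64(0.3483859587228788), np.float64(0.6928965947195389), np.float64(0.056243133660342726), np.float64(1.0552065360457261))
```

View pics/w4.png

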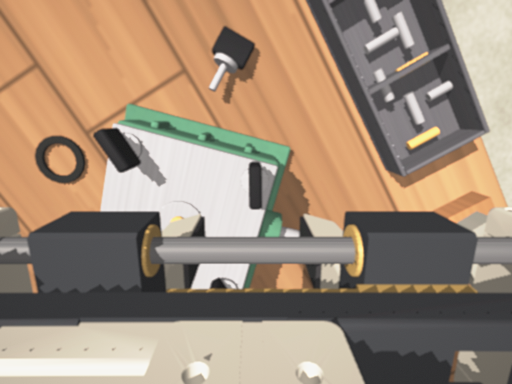

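The right bar is at (255,186), aligned with the tool. I'll descend, grip and turn it.

move_arm(motion=[{"tx": 0.003,"ty": 0.002,"tz": 0.03,"twist": 0},{"tx": 0,"ty": 0,"tz": 0.03,"twist": 0},{"tx": 0,"ty": 0,"tz": 0.03,"twist": 0},{"tx": 0,"ty": 0,"tz": 0.02,"twist": 0},{"tx": 0,"ty": 0,"tz": 0,"twist": 0},{"tx": 0,"ty": 0,"tz": 0,"twist": 0}])

```text
clock: 14.6
position: [0.6929, 0.0559, 0.0921]
ee_rot: [2.719, 1.573, -0.0]
force: [-0.3, -1.0, 1.5]
width: 0.598
gripper_force: 0.0
```

move_arm(motion=[{"tx": 0,"ty": 0,"tz": 0,"twist": 0},{"tx": 0,"ty": 0,"tz": 0,"twist": 0},{"tx": 0,"ty": 0,"tz": 0,"twist": 0},{"tx": 0,"ty": 0,"tz": 0,"twist": 0},{"tx": 0,"ty": 0,"tz": 0,"twist": 0},{"tx": 0,"ty": 0,"tz": 0,"twist": 0},{"tx": 0,"ty": 0,"tz": 0,"twist": 0}], gripper=1, squeeze=50)

```text
clock: 15.3
position: [0.6932, 0.0555, 0.0918]
ee_rot: [2.718, 1.574, 0.001]
force: [2.3, -1.8, 0.1]
width: 0.127
gripper_force: 50.0
```

```bash
python3 go.py .6915 .0545 .09 0
```

```text
t 15.3 pos [0.6932 0.0555 0.0918] head 1.05 tilt 0.05 j7 -0.907
d units [-0.0018 -0.001   0.0018] twist units 0.669 F [ 2.3 -1.8  0.1] w 0.127
```

move_arm(motion=[{"tx": 0,"ty": 0,"tz": 0,"twist": 0.09},{"tx": 0,"ty": 0,"tz": 0,"twist": 0.09},{"tx": 0,"ty": 0,"tz": 0,"twist": 0.09},{"tx": 0,"ty": 0,"tz": 0,"twist": 0.09},{"tx": 0,"ty": 0,"tz": 0,"twist": 0.09},{"tx": 0,"ty": 0,"tz": 0,"twist": 0.09},{"tx": 0,"ty": 0,"tz": 0,"twist": 0.09},{"tx": 0,"ty": 0,"tz": 0,"twist": 0.055},{"tx": 0,"ty": 0,"tz": 0,"twist": 0}])

```text
clock: 16.2
position: [0.6926, 0.0566, 0.0919]
ee_rot: [-3.141, 0.04, 0.0]
force: [-0.3, 1.0, 1.9]
width: 0.128
gripper_force: 50.0
```

move_arm(motion=[{"tx": 0,"ty": 0,"tz": 0,"twist": 0},{"tx": 0,"ty": 0,"tz": 0,"twist": 0},{"tx": 0,"ty": 0,"tz": 0,"twist": 0},{"tx": 0,"ty": 0,"tz": 0,"twist": 0},{"tx": 0,"ty": 0,"tz": 0,"twist": 0},{"tx": 0,"ty": 0,"tz": -0.03,"twist": 0},{"tx": 0,"ty": 0,"tz": -0.03,"twist": 0},{"tx": 0,"ty": 0,"tz": -0.04,"twist": 0},{"tx": -0.04,"ty": 0,"tz": -0.04,"twist": 0},{"tx": -0.04,"ty": 0.04,"tz": 0,"twist": 0},{"tx": 0,"ty": 0.04,"tz": 0,"twist": 0},{"tx": 0,"ty": 0.04,"tz": 0,"twist": 0}], gripper=-0.2)

```text
clock: 17.4
position: [0.6181, -0.0585, 0.228]
ee_rot: [3.141, -0.038, 0.001]
force: [1.2, -0.2, -0.9]
width: 0.601
gripper_force: 0.0
```

move_arm(motion=[{"tx": 0,"ty": 0.04,"tz": 0,"twist": 0},{"tx": 0,"ty": 0.04,"tz": 0,"twist": 0},{"tx": 0,"ty": 0.04,"tz": 0,"twist": 0},{"tx": 0,"ty": 0.04,"tz": 0,"twist": 0},{"tx": 0,"ty": 0.04,"tz": 0,"twist": 0},{"tx": 0,"ty": 0.04,"tz": 0,"twist": 0},{"tx": 0,"ty": 0,"tz": 0,"twist": 0}])

```text
clock: 18.1
position: [0.6104, -0.3059, 0.2267]
ee_rot: [3.137, -0.054, -0.002]
force: [-0.7, 0.0, -0.5]
width: 0.599
gripper_force: 0.0
```

```bash
python3 go.py .6915 .0545 .09 0; python3 - <<'E'
from fit import *
m={k:(mask(snap(k,k+"5")),arm.calibration(k)) for k in("top","side")}
for n,(x,y) in {"opp":(.602,.144),"left":(.513,.055),"right":(.692,.055),"tight":(.602,-.035)}.items():
  for k in m: print(n,k,np.round(fitbar({k:m[k]},x,y,.07,np.arange(0,3.1,.4)),3))
cv2.imwrite("pics/f.png",np.hstack([cv2.resize(cv2.imread("pics/side5.png"),(400,300)),cv2.resize(cv2.imread("pics/top5.png")[80:270,140:390],(400,300))]))
E
```

```text
t 18.1 pos [ 0.6104 -0.3059  0.2267] head -0.035 tilt 0.28 j7 -1.242
d units [ 0.0688 -0.3636  0.1349] twist units -0.022 F [-0.7  0.  -0.5] w 0.599
opp top [0.275 0.602 0.146 1.424]
opp side [0.205 0.602 0.141 1.441]
left top [0.227 0.513 0.056 0.046]
left side [0.43  0.51  0.051 0.107]
right top [0.232 0.69  0.056 3.209]
right side [0.207 0.691 0.053 0.241]
tight top [ 0.269  0.602 -0.033  1.738]
tight side [ 0.198  0.602 -0.036  1.44 ]
```

View pics/f.png

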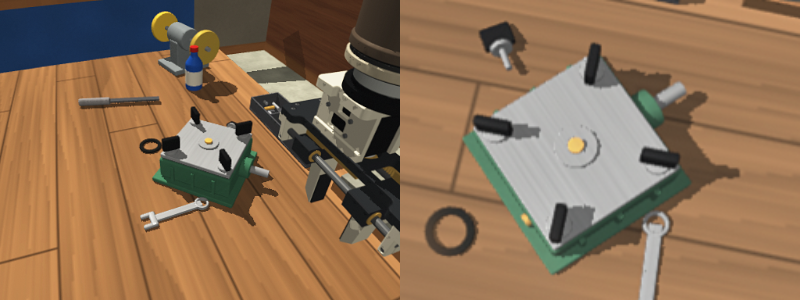

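All four bars point at the middle, the cover looks flat and the arm is clear, so I'll hand it in.

```bash
python3 -c "
from cell import arm
print(arm.sign_off())"
```

```text
the job is handed in; nothing more can be done
None
```

I tightened the opposite screw first and then the two side screws; in the last pictures all four bars point at the middle and the cover looks flat, and I handed the job in at about 18 s with the arm clear (no verdict was returned).

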